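# Start the second hold-down bolt of a flange bearing and keep hold of it

### The arm

A 6-joint arm with a two-finger parallel gripper is mounted at the origin on the work surface. World frame = base frame: x ahead of the robot, y to its left, z up, the work surface at z = 0. Lengths are in m, angles in rad, forces in N, time in s.
With the tool pointing down it reaches from about 0.35 to 0.975 m from the base axis. Payload 4.9 kg.
Tool frame: the origin (TCP) lies between the finger pads; the fingertips stand 22 mm ahead of it and the grasp point (between the pads) lies 3 mm ahead of it; z points along the fingers, y is the line along which they close (so a half turn about z gives the same grasp; the last joint's range is limited). The gripper opens to 85 mm and grips with 20 to 120 N. Pads are 22 mm wide; open, the fingers measure 114 mm over their backs; the gripper's body (76 mm by 85 mm) begins 54 mm behind the grasp point. The pads swing forward as they close: fully open they stand 13 mm farther back than shut.
Start: joints at [1.15, 0.053, 1.613, -0, 1.476, -0.119], TCP at [0.186, 0.597, 0.253] pointing down, gripper open.
Joint ranges: [-3.01, 3.01], [-1.01, 2.22], [0.06, 2.58], [-1.02, 4.17], [0.09, 2.62], [-3.14, 3.14]. Speed limits (rad/s): [2.57, 2.57, 3.14, 3.14, 3.14, 3.14].

### API

Orientations are given as a unit quaternion [w, x, y, z].
In Python, from plant import state, grab_frame, get_calibration, job_done, recognise, regions_of gives the robot as it stands.
- The arm moves only by the tool apply_moves, never from a script. Its argument "targets" is a list of rows, each an object with "translation": the shift along the tool's x, y, z normalised to -1 to 1, where 1 is 100 mm, a list of three; "twist": the turn about the tool's z normalised to -1 to 1, where 1 is 0.1 rad; "hand": the opening, from 0 (shut) to 1 (fully open). A call has 1 to 8 rows; each row shifts and turns the commanded pose from where the row before left it, along the tool's axes as they then stand; what a row does not reach is not made up. A row lasts 1/10 s, in which the tool goes at most 50 mm and 8.59 degrees, less where a joint would pass 70% of its speed; a pose out of reach is approached as far as the arm can. A call with a number of a shift or a turn outside -1 to 1 is refused whole. A call with a gripper value outside its range is refused whole. The fingers move at their own pace and stop on an object; the grip force is fixed at half the most. Time passes only in rows, so rows that do not move let the fingers close. It gives the time, the measured TCP pose, the force, the opening and the grip force at its end, in the units of the state.
- state(): the state, without advancing time (a new reading comes with each control period).
- grab_frame(name): name is "scene" or "side" or "wrist"; returns the picture (400x640x3 uint8, red, green, blue); there is no depth.
- get_calibration(name): a dict with "camera_matrix" (3x3 intrinsics, pixels), "pose" (4x4, takes a point from camera to world coordinates). Camera axes: x right, y up, looking along -z (the intrinsics and any distortion apply to the point x, -y, -z); pixel columns grow to the right and rows downward; lengths in m; the calibration is good to about 2 mm. A picture is of the moment at which its call begins: read the wrist's pose just before it. get_calibration takes no time and is no camera call; for the wrist camera it gives the pose at the moment of the call.
- job_done(): hands the job in; it is judged then, once.
Trained networks look in the newest picture that a camera, given by its name, has taken for a name from the list of things; names that differ only in an ending like _2 or _b are one class to them, and where a whole thing is asked for, a point or a joint stands for the part that bears it (a point fixed in the world has none). Each returns a list of dicts, best first, with "score" (0 to 1); they miss things now and then, are a little off and sometimes report something else, mostly with a low value. They report only what shows in the picture. A call takes as long as a camera call.
- recognise(camera, query): "point" ([x, y, z] in m, in world coordinates, good to about 4 mm: the middle of the surface that is visible of it).
- regions_of(camera, query): "pixels" (400x640 bool, what is visible of it).
The state is a dict: "time": time; "joint_pos": joint angles; "joint_vel": joint speeds; "joint_efforts": joint torques, N m; "tool_pos": TCP position; "tool_rot": TCP orientation; "contact_force": force on the tool from outside, world axes, zero at the start; "ft_torque": the same for the moment, N m; "gripper_width": opening from 0.0 (shut) to 1.0 (fully open); "grasp_force": force on a finger pad.
Only numpy, scipy, OpenCV 4.12 (cv2) and the standard library are available. Lean on these libraries where they do the work, as an engineer would, in place of code of your own. Each camera call takes 0.05 s, during which the arm holds its last target. There are 200 camera calls.

### The job

The flange bearing's second hold-down bolt, the one standing tall in its ear, only rests on the nut held in the base plate. Start it the careful way: take it by the hex head and, pushing down lightly, turn it backward (anticlockwise from above) until you feel the thread drop, then forward (clockwise) one full turn from there so that it has caught. Finish while still gripping the head so that the bolt cannot work loose; keep the bolt down in its hole throughout and leave the things lying around where they are.

Things in the scene. Friction and masses are not known exactly. Their poses are not given: they have to be found in the camera images.
- bolt_head (a point): centre, half-way up, of the hex head of the bolt to be started: steel M20 x 60 bolt, upright, head 30 mm across flats, 34.6 across corners, 12.5 high, on a 20 mm threaded shank; right-hand thread, pitch 2.5 mm; 0.24 kg. z axis up; x axis square to one pair of flats (others at 60 degrees), turning with the bolt. Point about 87 mm above the bench; nothing within 0.15 m rises above 80 mm.
- bolt_turn (a joint): angle of that bolt (rad): grows as it is turned forward (clockwise from above), falls as it is turned backward. Only differences count: where the thread starts pass each other must be felt, within the first 3.8 rad backward. Friction (0.03 N m, more when pushed down) keeps it where it is left.
- bolt_height (a joint): height of that bolt (m), grows upward. Resting on the thread start it climbs 2.5 mm a turn backward and once a turn drops 2.5 mm. Gripped, it does not drop by itself but sinks under a light push (5 N), at first perhaps only 1 mm, the rest when turned back 0.2 rad more; not let right down, it jams going forward. Then forward turning draws it down 2.5 mm a turn, with 0.7 mm axial play.
- base: the fixed machine base: steel plate 310 x 160 x 25 mm carrying a two-eared cast-iron flange bearing, ring top 79 mm above the bench. Origin on the bench under the middle, z up, x along the plate to the ear of the tall bolt, whose axis is 101 mm from the origin; its nut sits in the plate. The like bolt in the other ear, 101 mm the other way, is already tight: head top 59 mm above the bench.
- collar: loose dark split shaft collar, ring of 72 mm outside diameter with a clamp lug, 20 mm high, lying beside the base; origin at the centre of its underside; to be left alone
- roller: loose white guide roller, 54 mm diameter, upright on a white 110 x 64 x 8 mm foot plate, stub shaft top at 72 mm; origin at the centre of its underside; to be left alone
- spanner: loose steel spanner 280 mm long lying beside the base; origin at the middle of its underside; to be left alone

How it is judged:
By the outcome, as a careful person would: the job done as asked, in the order asked, and still so for the second after the job is handed in, while the arm keeps its last pose, push and grip.
It also fails if it takes over 72 s, if anything falls off the work surface, if the arm or the gripper's body presses on something with over 40 N, if the wrist force passes 120 N, or if a joint passes its speed limit or range.

## Working session

There is one attempt and no reset: what is moved stays moved. The work goes in short steps, Python scripts to look and compute and a tool call to move; the robot and the scene stay as the last step left them, time stands still between calls to the robot, and variables do not carry over. Pictures are saved under pics/ and viewed, at most 10 in all, crops included, and the job is handed in when it is done.

Besides the shell and the picture viewer there is one more tool, called after "Call:" by a JSON object that holds its "name" and its "arguments". apply_moves: Moves the arm, as the interface text tells. Its arguments: {"type":"object","properties":{"targets":{"type":"array"}},"required":["targets"]}

```bash
mkdir -p pics; ls; python3 - <<'E'
from plant import *
import cv2,numpy as np
s=state();print(s)
for c in ["scene","side","wrist"]:
    im=grab_frame(c);cv2.imwrite(f"pics/{c}0.png",im[:,:,::-1])
    for q in ["bolt_head","base","collar","roller","spanner"]:
        print(c,q,[(np.round(r["point"],3),round(r["score"],2)) for r in recognise(c,q)][:3])
ims=[cv2.imread(f"pics/{c}0.png") for c in ["scene","side"]]
cv2.imwrite("pics/both.png",np.vstack(ims)[:, :])
E
```

```text
pics
{'time': 0.0, 'joint_pos': array([ 1.14997520e+00,  5.33659137e-02,  1.61427745e+00, -3.55857929e-06,
        1.47598743e+00, -1.18985015e-01]), 'joint_vel': array([ 1.42206215e-04, -9.35937940e-05, -8.07728841e-04, -7.72734840e-04,
        4.21432508e-04,  1.51470263e-04]), 'joint_efforts': array([ 2.50899584e-04, -3.93667138e+01, -3.70181179e+01, -4.92718596e-05,
        6.78619574e-03, -4.99102839e-06]), 'tool_pos': array([0.18555395, 0.59622558, 0.25206724]), 'tool_rot': array([-2.70015158e-04,  1.50345571e-01,  9.88632981e-01, -9.82646278e-04]), 'contact_force': array([ 0.09755668, -0.64429063, -0.29042389]), 'ft_torque': array([-0.02412743, -0.03742864, -0.00525835]), 'grasp_force': 0.0, 'gripper_width': 0.9977191824687197}
scene bolt_head [(array([ 0.612, -0.118,  0.092]), 0.72)]
scene base [(array([ 0.612, -0.005,  0.029]), 0.78)]
scene collar [(array([ 0.749, -0.019,  0.026]), 0.84), (array([0.747, 0.087, 0.007]), 0.74), (array([ 0.613, -0.   ,  0.029]), 0.15)]
scene roller [(array([0.746, 0.087, 0.008]), 0.68)]
scene spanner [(array([ 0.456, -0.086,  0.008]), 0.83)]
side bolt_head [(array([ 0.594, -0.128,  0.088]), 0.98)]
side base [(array([ 0.558, -0.066,  0.025]), 0.61)]
side collar [(array([ 0.735, -0.03 ,  0.022]), 0.73)]
side roller [(array([0.719, 0.07 , 0.006]), 0.8)]
side spanner [(array([ 0.449, -0.12 ,  0.007]), 0.76)]
wrist bolt_head []
wrist base []
wrist collar []
wrist roller []
wrist spanner []
```

View pics/scene0.png

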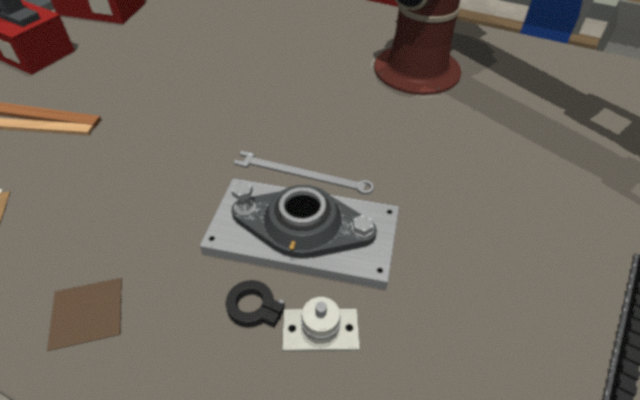

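View pics/side0.png

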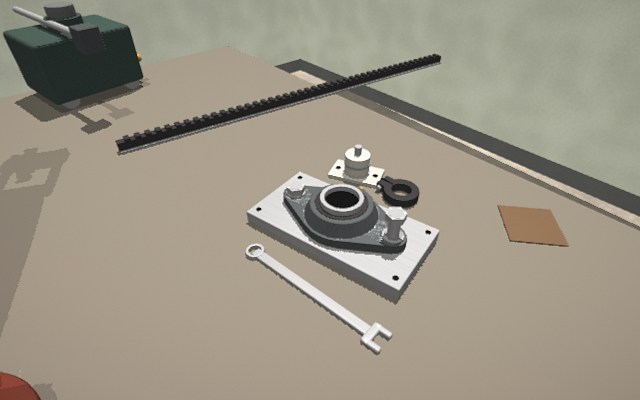

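The scene view shows the tall bolt at about (243,195) and the side view at about (397,214). The networks agree on roughly (0.603, -0.123). I'll travel there while winding the wrist forward, to leave room for turning backward.

```bash
cat > h.py <<'E'
import numpy as np
from plant import *
def yaw(s):
    w,x,y,z=s["tool_rot"]; return np.arctan2(2*(x*y+w*z),1-2*(y*y+z*z))
def rows(p0,th,p1,n,tw):
    d=(np.array(p1)-np.array(p0))/n/0.1
    out=[]
    for k in range(n):
        c,s=np.cos(th),np.sin(th)
        out.append([round(c*d[0]+s*d[1],2),round(s*d[0]-c*d[1],2),round(-d[2],2)]); th-=tw*0.1
    return out
def show():
    s=state(); print(round(s["time"],2),"p",np.round(s["tool_pos"],4),"yaw",round(yaw(s),4),"q6",np.round(s["joint_pos"][5],3),"F",np.round(s["contact_force"],1),"T",np.round(s["ft_torque"],2),"w",round(s["gripper_width"],3),"g",round(s["grasp_force"],1)); return s
E
python3 - <<'E'
from h import *
s=show()
for r in rows(s["tool_pos"],yaw(s),[0.60,-0.123,0.25],24,1): print(r)
E
```

```text
0.9 p [0.1858 0.5968 0.2534] yaw 2.8398 q6 -0.119 F [-0.3 -0.  -0.4] T [-0.04 -0.02 -0.02] w 1.001 g 0.0
[np.float64(-0.25), np.float64(-0.24), np.float64(0.0)]
[np.float64(-0.28), np.float64(-0.21), np.float64(0.0)]
[np.float64(-0.3), np.float64(-0.18), np.float64(0.0)]
[np.float64(-0.31), np.float64(-0.15), np.float64(0.0)]
[np.float64(-0.33), np.float64(-0.12), np.float64(0.0)]
[np.float64(-0.34), np.float64(-0.08), np.float64(0.0)]
[np.float64(-0.34), np.float64(-0.05), np.float64(0.0)]
[np.float64(-0.35), np.float64(-0.02), np.float64(0.0)]
[np.float64(-0.35), np.float64(0.02), np.float64(0.0)]
[np.float64(-0.34), np.float64(0.05), np.float64(0.0)]
[np.float64(-0.33), np.float64(0.09), np.float64(0.0)]
[np.float64(-0.32), np.float64(0.12), np.float64(0.0)]
[np.float64(-0.31), np.float64(0.15), np.float64(0.0)]
[np.float64(-0.29), np.float64(0.18), np.float64(0.0)]
[np.float64(-0.27), np.float64(0.21), np.float64(0.0)]
[np.float64(-0.25), np.float64(0.24), np.float64(0.0)]
[np.float64(-0.23), np.float64(0.26), np.float64(0.0)]
[np.float64(-0.2), np.float64(0.28), np.float64(0.0)]
[np.float64(-0.17), np.float64(0.3), np.float64(0.0)]
[np.float64(-0.14), np.float64(0.32), np.float64(0.0)]
[np.float64(-0.11), np.float64(0.33), np.float64(0.0)]
[np.float64(-0.07), np.float64(0.34), np.float64(0.0)]
[np.float64(-0.04), np.float64(0.34), np.float64(0.0)]
[np.float64(-0.01), np.float64(0.35), np.float64(0.0)]
```

Call:
{"name": "apply_moves", "arguments": {"targets": [{"translation": [-0.25,-0.24,0],"twist": 1,"hand": 1},{"translation": [-0.28,-0.21,0],"twist": 1,"hand": 1},{"translation": [-0.3,-0.18,0],"twist": 1,"hand": 1},{"translation": [-0.31,-0.15,0],"twist": 1,"hand": 1},{"translation": [-0.33,-0.12,0],"twist": 1,"hand": 1},{"translation": [-0.34,-0.08,0],"twist": 1,"hand": 1},{"translation": [-0.34,-0.05,0],"twist": 1,"hand": 1},{"translation": [-0.35,-0.02,0],"twist": 1,"hand": 1}]}}

```text
time: 1.7
tool_pos: [0.325, 0.354, 0.2535]
tool_rot: [0.0, 0.525, 0.851, 0.0]
contact_force: [0.6, -0.9, -1.0]
gripper_width: 1.0
grasp_force: 0.0
```

Call:
{"name": "apply_moves", "arguments": {"targets": [{"translation": [-0.35,0.02,0],"twist": 1,"hand": 1},{"translation": [-0.34,0.05,0],"twist": 1,"hand": 1},{"translation": [-0.33,0.09,0],"twist": 1,"hand": 1},{"translation": [-0.32,0.12,0],"twist": 1,"hand": 1},{"translation": [-0.31,0.15,0],"twist": 1,"hand": 1},{"translation": [-0.29,0.18,0],"twist": 1,"hand": 1},{"translation": [-0.27,0.21,0],"twist": 1,"hand": 1},{"translation": [-0.25,0.24,0],"twist": 1,"hand": 1}]}}

```text
time: 2.5
tool_pos: [0.4633, 0.1159, 0.2536]
tool_rot: [0.0, 0.815, 0.579, 0.0]
contact_force: [-0.3, 0.8, -0.4]
gripper_width: 1.003
grasp_force: 0.0
```

Call:
{"name": "apply_moves", "arguments": {"targets": [{"translation": [-0.23,0.26,0],"twist": 1,"hand": 1},{"translation": [-0.2,0.28,0],"twist": 1,"hand": 1},{"translation": [-0.17,0.3,0],"twist": 1,"hand": 1},{"translation": [-0.14,0.32,0],"twist": 1,"hand": 1},{"translation": [-0.11,0.33,0],"twist": 1,"hand": 1},{"translation": [-0.07,0.34,0],"twist": 1,"hand": 1},{"translation": [-0.04,0.34,0],"twist": 1,"hand": 1},{"translation": [-0.01,0.35,0],"twist": 1,"hand": 1}]}}

```text
time: 3.3
tool_pos: [0.6016, -0.1244, 0.2533]
tool_rot: [-0.0, 0.976, 0.216, 0.0]
contact_force: [-0.1, 0.2, -0.9]
gripper_width: 1.0
grasp_force: 0.0
```

Call:
{"name": "apply_moves", "arguments": {"targets": [{"translation": [0,0,0],"twist": 1,"hand": 1},{"translation": [0,0,0],"twist": 1,"hand": 1},{"translation": [0,0,0],"twist": 1,"hand": 1},{"translation": [0,0,0],"twist": 1,"hand": 1},{"translation": [0,0,0],"twist": 1,"hand": 1},{"translation": [0,0,0],"twist": 1,"hand": 1},{"translation": [0,0,0],"twist": 1,"hand": 1},{"translation": [0,0,0],"twist": 1,"hand": 1}]}}

```text
time: 4.1
tool_pos: [0.601, -0.1231, 0.2533]
tool_rot: [-0.0, 0.983, -0.181, 0.0]
contact_force: [0.4, 0.1, -0.8]
gripper_width: 1.0
grasp_force: 0.0
```

```bash
python3 - <<'E'
from h import *
import cv2
s=show()
K=get_calibration("wrist"); im=grab_frame("wrist"); cv2.imwrite("pics/w1.png",im[:,:,::-1])
print(K)
for q in ["bolt_head","base"]: print(q,recognise("wrist",q))
r=regions_of("wrist","bolt_head")
for x in r[:2]:
    y,xx=np.nonzero(x["pixels"]); print(x["score"],xx.min(),xx.max(),y.min(),y.max())
E
```

```text
4.1 p [ 0.601  -0.1231  0.2533] yaw -0.3643 q6 1.612 F [ 0.4  0.1 -0.8] T [ 0.01  0.04 -0.04] w 1.0 g 0.0
{'camera_matrix': array([[312.91627261,   0.        , 316.46368227],
       [  0.        , 312.91627261, 199.63938083],
       [  0.        ,   0.        ,   1.        ]]), 'pose': array([[-3.57099681e-01,  8.99916273e-01,  2.50260900e-01,
         6.64860368e-01],
       [-9.34066261e-01, -3.43987891e-01, -9.58777933e-02,
        -1.48038902e-01],
       [-1.95267031e-04, -2.67998193e-01,  9.63419395e-01,
         3.73866010e-01],
       [ 0.00000000e+00,  0.00000000e+00,  0.00000000e+00,
         1.00000000e+00]])}
bolt_head [{'point': [0.6116, -0.1211, 0.0938], 'score': 0.69}, {'point': [0.6069, -0.0593, 0.0441], 'score': 0.23}]
base [{'point': [0.6088, -0.0603, 0.0461], 'score': 0.63}]
0.62 295 331 166 201
```

View pics/w1.png

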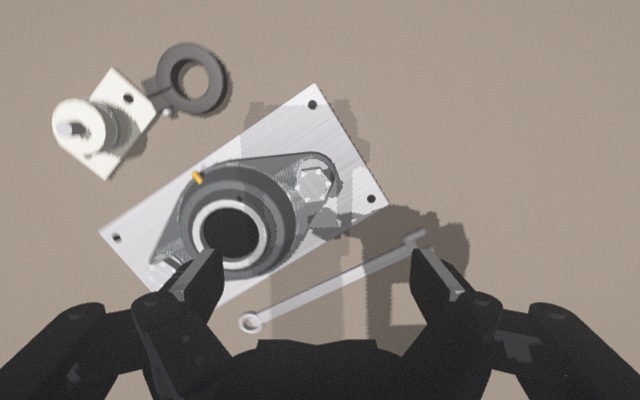

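The wrist view shows the bolt head at about (313,183), with the fingers clear of it. Next I'll rectify that area to the head-top plane to read its centre and flats.

```bash
cat >> h.py <<'E'
import cv2
def pix(P,C):
    M=C["pose"];p=(np.atleast_2d(P)-M[:3,3])@M[:3,:3]; p=np.c_[p[:,0],-p[:,1],-p[:,2]]@C["camera_matrix"].T
    return p[:,:2]/p[:,2:]
def rectify(im,C,c,z,half=0.03,n=590):
    # top-down view: columns = world x, rows = -world y
    W=[[c[0]-half,c[1]+half,z],[c[0]+half,c[1]+half,z],[c[0]+half,c[1]-half,z],[c[0]-half,c[1]-half,z]]
    H=cv2.getPerspectiveTransform(pix(W,C).astype(np.float32),np.float32([[0,0],[n,0],[n,n],[0,n]]))
    return cv2.warpPerspective(im,H,(n,n),flags=cv2.INTER_CUBIC)
E
python3 - <<'E'
from h import *
C=get_calibration("wrist"); im=cv2.imread("pics/w1.png")
r=rectify(im,C,[0.605,-0.122],0.0933)
for k in range(0,590,98): cv2.putText(r,str(k),(k,12),0,.4,(0,0,255)); cv2.putText(r,str(k),(0,k+5),0,.4,(0,0,255))
cv2.imwrite("pics/r1.png",r)
# base orientation from mask
print([x["score"] for x in regions_of("wrist","base")])
E
```

```text
[0.56]
```

View pics/r1.png

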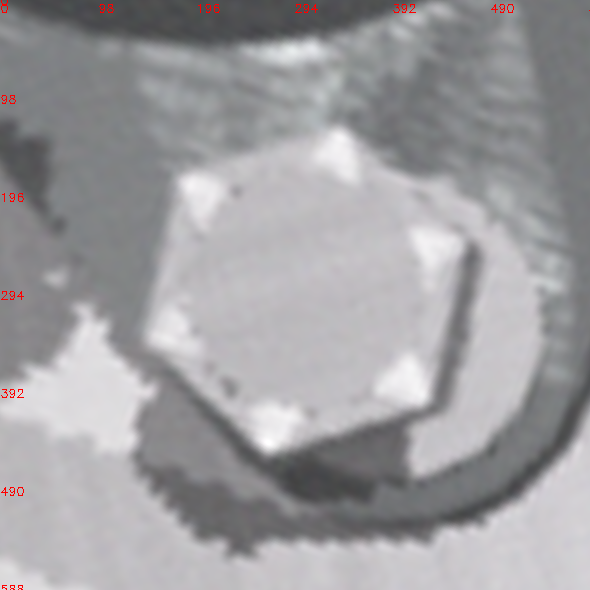

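The hex is clear in the rectified view: centre px (307,291), so the head is at (0.6062, -0.1216). Its corners are at 17.5° + 60k, and the 35 mm corner span matches 34.6. I need yaw -42.5°, a twist of +0.38.

Call:
{"name": "apply_moves", "arguments": {"targets": [{"translation": [0,0,0],"twist": 0.95,"hand": 1},{"translation": [0,0,0],"twist": 0.95,"hand": 1},{"translation": [0,0,0],"twist": 0.95,"hand": 1},{"translation": [0,0,0],"twist": 0.95,"hand": 1},{"translation": [0.01,-0.015,0.34],"twist": 0,"hand": 1},{"translation": [0.01,-0.015,0.34],"twist": 0,"hand": 1},{"translation": [0.01,-0.015,0.34],"twist": 0,"hand": 1},{"translation": [0,0,0],"twist": 0,"hand": 1}]}}

```text
time: 5.15
tool_pos: [0.6027, -0.1206, 0.145]
tool_rot: [0.0, 0.932, -0.361, -0.006]
contact_force: [-0.3, 0.0, -0.9]
gripper_width: 1.001
grasp_force: 0.0
```

```bash
python3 - <<'E'
from h import *
s=show()
C=get_calibration("wrist"); im=grab_frame("wrist")[:,:,::-1].copy(); cv2.imwrite("pics/w2.png",im)
r=rectify(im,C,[0.605,-0.122],0.0933)
for k in range(0,590,98): cv2.putText(r,str(k),(k,12),0,.4,(0,0,255)); cv2.putText(r,str(k),(0,k+5),0,.4,(0,0,255))
cv2.imwrite("pics/r2.png",r)
E
```

```text
5.15 p [ 0.6027 -0.1206  0.145 ] yaw -0.7391 q6 1.991 F [-0.3  0.  -0.9] T [-0.05  0.02  0.05] w 1.001 g 0.0
```

View pics/r2.png

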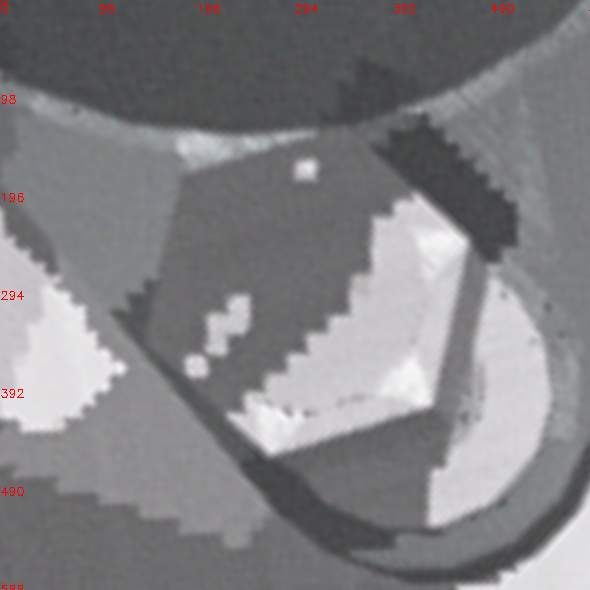

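The closer view gives the same head centre, px (307,291), to within about 0.3 mm. I'll correct the TCP and go down to z of about 0.092.

Call:
{"name": "apply_moves", "arguments": {"targets": [{"translation": [0.017,-0.008,0.1],"twist": 0,"hand": 1},{"translation": [0.016,-0.008,0.1],"twist": 0,"hand": 1},{"translation": [0,0,0.1],"twist": 0,"hand": 1},{"translation": [0,0,0],"twist": 0,"hand": 1},{"translation": [0,0,0],"twist": 0,"hand": 1}]}}

```text
time: 5.7
tool_pos: [0.6097, -0.1229, 0.1212]
tool_rot: [0.0, 0.932, -0.362, -0.0]
contact_force: [0.9, 0.5, 0.2]
gripper_width: 1.003
grasp_force: 0.0
```

```bash
python3 - <<'E'
from h import *
s=show(); print(s["tool_rot"])
E
```

```text
5.7 p [ 0.6097 -0.1229  0.1212] yaw -0.7402 q6 1.993 F [0.9 0.5 0.2] T [-0.02  0.03 -0.  ] w 1.003 g 0.0
[ 2.15044903e-05  9.32293451e-01 -3.61702769e-01 -1.65290323e-04]
```

Call:
{"name": "apply_moves", "arguments": {"targets": [{"translation": [-0.035,0.014,0.1],"twist": 0,"hand": 1},{"translation": [0,0,0.1],"twist": 0,"hand": 1},{"translation": [0,0,0.09],"twist": 0,"hand": 1},{"translation": [0,0,0],"twist": 0,"hand": 1},{"translation": [0,0,0],"twist": 0,"hand": 1}]}}

```text
time: 6.2
tool_pos: [0.6059, -0.1214, 0.0916]
tool_rot: [0.0, 0.932, -0.362, -0.001]
contact_force: [-0.4, 0.3, 0.3]
gripper_width: 0.999
grasp_force: 0.0
```

```bash
python3 - <<'E'
from h import *
s=show()
im=grab_frame("wrist")[:,:,::-1].copy(); a=im
C=get_calibration("wrist"); r=rectify(im,C,[0.605,-0.122],0.0933,n=390)
b=grab_frame("side")[:,:,::-1][160:280,340:460]
cv2.imwrite("pics/w3.png",np.hstack([r,cv2.resize(b,(390,390))]))
E
```

```text
6.2 p [ 0.6059 -0.1214  0.0916] yaw -0.7402 q6 1.993 F [-0.4  0.3  0.3] T [ 0.    0.   -0.01] w 0.999 g 0.0
```

View pics/w3.png

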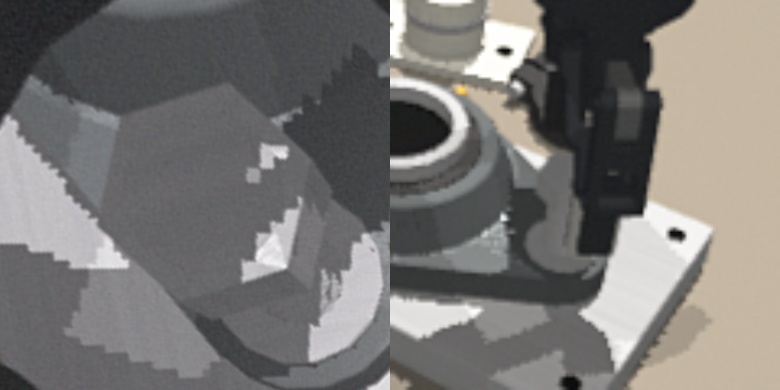

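The head sits between the fingers, centred near px (205,193) in the left panel as before, and the fingers are clear of the housing. I'll close now.

Call:
{"name": "apply_moves", "arguments": {"targets": [{"translation": [0,0,0],"twist": 0,"hand": 0.5},{"translation": [0,0,0],"twist": 0,"hand": 0.3},{"translation": [0,0,0],"twist": 0,"hand": 0},{"translation": [0,0,0],"twist": 0,"hand": 0},{"translation": [0,0,0],"twist": 0,"hand": 0},{"translation": [0,0,0],"twist": 0,"hand": 0}]}}

```text
time: 6.9
tool_pos: [0.6063, -0.1216, 0.0927]
tool_rot: [0.0, 0.932, -0.362, 0.0]
contact_force: [-1.6, 0.2, 3.7]
gripper_width: 0.338
grasp_force: 59.4
```

```bash
python3 - <<'E'
from h import *
show()
E
```

```text
6.9 p [ 0.6063 -0.1216  0.0927] yaw -0.7402 q6 1.993 F [-1.6  0.2  3.7] T [ 0.02  0.21 -0.04] w 0.338 g 59.4
```

Call:
{"name": "apply_moves", "arguments": {"targets": [{"translation": [0,0,0.005],"twist": 0,"hand": 0},{"translation": [0,0,0],"twist": 0,"hand": 0}]}}

```text
time: 7.1
tool_pos: [0.6063, -0.1216, 0.0927]
tool_rot: [0.0, 0.932, -0.362, -0.0]
contact_force: [-3.1, 0.5, 6.2]
gripper_width: 0.337
grasp_force: 59.8
```

Call:
{"name": "apply_moves", "arguments": {"targets": [{"translation": [0,0,0],"twist": -0.6,"hand": 0},{"translation": [0,0,0],"twist": -0.6,"hand": 0},{"translation": [0,0,0],"twist": 0,"hand": 0}]}}

```text
time: 7.4
tool_pos: [0.6064, -0.1215, 0.0927]
tool_rot: [-0.0, 0.952, -0.305, 0.0]
contact_force: [-1.9, 2.1, 5.1]
gripper_width: 0.342
grasp_force: 59.8
```

```bash
python3 - <<'E'
from h import *
show()
E
```

```text
7.4 p [ 0.6064 -0.1215  0.0927] yaw -0.6192 q6 1.872 F [-1.9  2.1  5.1] T [ 0.16  0.39 -0.  ] w 0.342 g 59.8
```

Call:
{"name": "apply_moves", "arguments": {"targets": [{"translation": [0,0,0.003],"twist": -0.6,"hand": 0},{"translation": [0,0,0],"twist": -0.6,"hand": 0},{"translation": [0,0,0],"twist": -0.6,"hand": 0},{"translation": [0,0,0],"twist": -0.6,"hand": 0},{"translation": [0,0,0],"twist": -0.6,"hand": 0},{"translation": [0,0,0],"twist": -0.6,"hand": 0}]}}

```text
time: 8.0
tool_pos: [0.6066, -0.1211, 0.0928]
tool_rot: [-0.001, 0.992, -0.129, 0.0]
contact_force: [-3.0, 2.8, 8.0]
gripper_width: 0.342
grasp_force: 60.0
```

Call:
{"name": "apply_moves", "arguments": {"targets": [{"translation": [0,0,0],"twist": -0.6,"hand": 0},{"translation": [0,0,0],"twist": -0.6,"hand": 0},{"translation": [0,0,0],"twist": -0.6,"hand": 0},{"translation": [0,0,0],"twist": -0.6,"hand": 0},{"translation": [0,0,0],"twist": -0.6,"hand": 0},{"translation": [0,0,0],"twist": -0.6,"hand": 0}]}}

```text
time: 8.6
tool_pos: [0.6067, -0.1206, 0.093]
tool_rot: [-0.001, 0.999, 0.051, 0.0]
contact_force: [-3.6, 5.2, 9.3]
gripper_width: 0.335
grasp_force: 60.1
```

```bash
python3 - <<'E'
from h import *
show()
E
```

```text
8.6 p [ 0.6067 -0.1206  0.093 ] yaw 0.1022 q6 1.151 F [-3.6  5.2  9.3] T [ 0.65  0.59 -0.1 ] w 0.335 g 60.1
```

Call:
{"name": "apply_moves", "arguments": {"targets": [{"translation": [-0.005,-0.006,0],"twist": -0.6,"hand": 0},{"translation": [-0.005,-0.006,0],"twist": -0.6,"hand": 0},{"translation": [0,0,0],"twist": -0.6,"hand": 0},{"translation": [0,0,0],"twist": -0.6,"hand": 0},{"translation": [0,0,0],"twist": -0.6,"hand": 0},{"translation": [0,0,0],"twist": -0.6,"hand": 0}]}}

```text
time: 9.2
tool_pos: [0.6065, -0.1201, 0.0931]
tool_rot: [0.0, 0.973, 0.229, 0.002]
contact_force: [0.6, 2.3, 5.4]
gripper_width: 0.332
grasp_force: 59.8
```

```bash
python3 - <<'E'
from h import *
show()
E
```

```text
9.2 p [ 0.6065 -0.1201  0.0931] yaw 0.462 q6 0.792 F [0.6 2.3 5.4] T [ 0.44  0.07 -0.12] w 0.332 g 59.8
```

Call:
{"name": "apply_moves", "arguments": {"targets": [{"translation": [0,-0.004,0.003],"twist": -0.6,"hand": 0},{"translation": [0,-0.004,0],"twist": -0.6,"hand": 0},{"translation": [0,0,0],"twist": -0.6,"hand": 0},{"translation": [0,0,0],"twist": -0.6,"hand": 0},{"translation": [0,0,0],"twist": -0.6,"hand": 0},{"translation": [0,0,0],"twist": -0.6,"hand": 0}]}}

```text
time: 9.8
tool_pos: [0.6062, -0.1197, 0.0933]
tool_rot: [0.001, 0.917, 0.399, 0.002]
contact_force: [-0.9, 1.8, 7.3]
gripper_width: 0.341
grasp_force: 60.0
```

```bash
python3 - <<'E'
from h import *
show()
E
```

```text
9.8 p [ 0.6062 -0.1197  0.0933] yaw 0.8219 q6 0.433 F [-0.9  1.8  7.3] T [ 0.39  0.24 -0.12] w 0.341 g 60.0
```

Call:
{"name": "apply_moves", "arguments": {"targets": [{"translation": [0,-0.003,0],"twist": -0.6,"hand": 0},{"translation": [0,-0.003,0],"twist": -0.6,"hand": 0},{"translation": [0,0,0],"twist": -0.6,"hand": 0},{"translation": [0,0,0],"twist": -0.6,"hand": 0},{"translation": [0,0,0],"twist": -0.6,"hand": 0},{"translation": [0,0,0],"twist": -0.6,"hand": 0}]}}

```text
time: 10.4
tool_pos: [0.6058, -0.1195, 0.0934]
tool_rot: [0.001, 0.83, 0.557, 0.001]
contact_force: [-0.6, 2.2, 7.9]
gripper_width: 0.337
grasp_force: 60.1
```

```bash
python3 - <<'E'
from h import *
show()
E
```

```text
10.4 p [ 0.6058 -0.1195  0.0934] yaw 1.182 q6 0.073 F [-0.6  2.2  7.9] T [ 0.31  0.27 -0.16] w 0.337 g 60.1
```

Call:
{"name": "apply_moves", "arguments": {"targets": [{"translation": [0,-0.003,0],"twist": -0.6,"hand": 0},{"translation": [0,-0.003,0],"twist": -0.6,"hand": 0},{"translation": [0,0,0],"twist": -0.6,"hand": 0},{"translation": [0,0,0],"twist": -0.6,"hand": 0},{"translation": [0,0,0],"twist": -0.6,"hand": 0},{"translation": [0,0,0],"twist": -0.6,"hand": 0}]}}

```text
time: 11.0
tool_pos: [0.6053, -0.1193, 0.0936]
tool_rot: [0.001, 0.717, 0.697, 0.001]
contact_force: [-1.0, 0.9, 8.0]
gripper_width: 0.335
grasp_force: 60.1
```

```bash
python3 - <<'E'
from h import *
show()
E
```

```text
11.0 p [ 0.6053 -0.1193  0.0936] yaw 1.542 q6 -0.287 F [-1.   0.9  8. ] T [ 0.14  0.31 -0.11] w 0.335 g 60.1
```

Call:
{"name": "apply_moves", "arguments": {"targets": [{"translation": [0,-0.004,0],"twist": -0.6,"hand": 0},{"translation": [0,-0.003,0],"twist": -0.6,"hand": 0},{"translation": [0,0,0],"twist": -0.6,"hand": 0},{"translation": [0,0,0],"twist": -0.6,"hand": 0},{"translation": [0,0,0],"twist": -0.6,"hand": 0},{"translation": [0,0,0],"twist": -0.6,"hand": 0}]}}

```text
time: 11.6
tool_pos: [0.6048, -0.1194, 0.0936]
tool_rot: [0.002, 0.581, 0.814, 0.001]
contact_force: [-0.4, 1.0, 7.5]
gripper_width: 0.336
grasp_force: 60.0
```

```bash
python3 - <<'E'
from h import *
show()
E
```

```text
11.6 p [ 0.6048 -0.1194  0.0936] yaw 1.9021 q6 -0.647 F [-0.4  1.   7.5] T [ 0.13  0.18 -0.07] w 0.336 g 60.0
```

Call:
{"name": "apply_moves", "arguments": {"targets": [{"translation": [0,-0.003,0],"twist": -0.5,"hand": 0},{"translation": [0,-0.003,0],"twist": -0.5,"hand": 0},{"translation": [0,0,0],"twist": -0.5,"hand": 0},{"translation": [0,0,0],"twist": -0.5,"hand": 0},{"translation": [0,0,0],"twist": -0.5,"hand": 0}]}}

```text
time: 12.1
tool_pos: [0.6045, -0.1196, 0.0936]
tool_rot: [0.002, 0.475, 0.88, 0.001]
contact_force: [1.3, 1.6, 6.4]
gripper_width: 0.336
grasp_force: 59.9
```

```bash
python3 - <<'E'
from h import *
show()
E
```

```text
12.1 p [ 0.6045 -0.1196  0.0936] yaw 2.1517 q6 -0.898 F [1.3 1.6 6.4] T [ 0.15 -0.01 -0.08] w 0.336 g 59.9
```

Call:
{"name": "apply_moves", "arguments": {"targets": [{"translation": [0,-0.002,0.003],"twist": -0.5,"hand": 0},{"translation": [0,-0.002,0],"twist": -0.5,"hand": 0},{"translation": [0,0,0],"twist": -0.5,"hand": 0},{"translation": [0,0,0],"twist": -0.5,"hand": 0}]}}

```text
time: 12.5
tool_pos: [0.6043, -0.1198, 0.0933]
tool_rot: [0.003, 0.385, 0.923, 0.001]
contact_force: [0.7, 1.3, 6.1]
gripper_width: 0.334
grasp_force: 59.9
```

```bash
python3 - <<'E'
from h import *
show()
E
```

```text
12.5 p [ 0.6043 -0.1198  0.0933] yaw 2.3517 q6 -1.098 F [0.7 1.3 6.1] T [ 0.14 -0.08 -0.03] w 0.334 g 59.9
```

Call:
{"name": "apply_moves", "arguments": {"targets": [{"translation": [0,0,0.003],"twist": 0,"hand": 0},{"translation": [0,0,0],"twist": 0,"hand": 0},{"translation": [0,0,0],"twist": 0,"hand": 0}]}}

```text
time: 12.8
tool_pos: [0.6043, -0.1198, 0.0932]
tool_rot: [0.003, 0.386, 0.923, 0.001]
contact_force: [1.9, 1.4, 7.4]
gripper_width: 0.335
grasp_force: 60.0
```

```bash
python3 - <<'E'
from h import *
show()
E
```

```text
12.8 p [ 0.6043 -0.1198  0.0932] yaw 2.3499 q6 -1.096 F [1.9 1.4 7.4] T [0.18 0.01 0.02] w 0.335 g 60.0
```

Call:
{"name": "apply_moves", "arguments": {"targets": [{"translation": [0,-0.002,0],"twist": -0.5,"hand": 0},{"translation": [0,-0.002,0],"twist": -0.5,"hand": 0},{"translation": [0,0,0],"twist": -0.5,"hand": 0},{"translation": [0,0,0],"twist": -0.5,"hand": 0}]}}

```text
time: 13.2
tool_pos: [0.6041, -0.12, 0.0916]
tool_rot: [0.003, 0.291, 0.957, 0.001]
contact_force: [6.2, 0.3, -1.0]
gripper_width: 0.336
grasp_force: 59.5
```

```bash
python3 - <<'E'
from h import *
show()
E
```

```text
13.2 p [ 0.6041 -0.12    0.0916] yaw 2.5517 q6 -1.299 F [ 6.2  0.3 -1. ] T [-0.03 -0.84 -0.07] w 0.336 g 59.5
```

The thread dropped: z fell 1.6 mm and the reaction vanished. Next I'll push lightly and turn back another 0.2 rad so it goes fully down.

Call:
{"name": "apply_moves", "arguments": {"targets": [{"translation": [0,0.005,0.006],"twist": -0.3,"hand": 0},{"translation": [0,0.003,0.006],"twist": -0.4,"hand": 0},{"translation": [0,0,0.003],"twist": -0.4,"hand": 0},{"translation": [0,0,0],"twist": -0.4,"hand": 0},{"translation": [0,0,0],"twist": 0,"hand": 0}]}}

```text
time: 13.7
tool_pos: [0.6041, -0.1201, 0.0916]
tool_rot: [0.002, 0.219, 0.976, -0.0]
contact_force: [0.5, -1.7, 7.8]
gripper_width: 0.336
grasp_force: 60.5
```

```bash
python3 - <<'E'
from h import *
show()
E
```

```text
13.7 p [ 0.6041 -0.1201  0.0916] yaw 2.7003 q6 -1.446 F [ 0.5 -1.7  7.8] T [-0.08 -0.    0.  ] w 0.336 g 60.5
```

Call:
{"name": "apply_moves", "arguments": {"targets": [{"translation": [0,-0.002,0.005],"twist": -0.4,"hand": 0},{"translation": [0,0,0.002],"twist": -0.4,"hand": 0},{"translation": [0,0,0],"twist": -0.4,"hand": 0},{"translation": [0,0,0],"twist": 0,"hand": 0}]}}

```text
time: 14.1
tool_pos: [0.604, -0.1203, 0.0915]
tool_rot: [0.002, 0.16, 0.987, -0.001]
contact_force: [-1.2, -0.1, 10.5]
gripper_width: 0.336
grasp_force: 60.9
```

```bash
python3 - <<'E'
from h import *
show()
E
```

```text
14.1 p [ 0.604  -0.1203  0.0915] yaw 2.8204 q6 -1.567 F [-1.2 -0.1 10.5] T [ 0.01  0.25 -0.07] w 0.336 g 60.9
```

Against the absolute climb, the bolt should now sit 2.5 mm below the undropped line, at 0.0916, and it measures 0.0915. So it is fully down. I'll try going forward and watch whether it draws down freely.

Call:
{"name": "apply_moves", "arguments": {"targets": [{"translation": [0,0.001,0],"twist": 0.6,"hand": 0},{"translation": [0,0.001,0],"twist": 0.6,"hand": 0},{"translation": [0,0.001,0],"twist": 0.6,"hand": 0},{"translation": [0,0.001,0],"twist": 0.6,"hand": 0},{"translation": [0,0.001,0],"twist": 0.6,"hand": 0},{"translation": [0,0.001,0],"twist": 0.6,"hand": 0}]}}

```text
time: 14.7
tool_pos: [0.6043, -0.1198, 0.0914]
tool_rot: [0.002, 0.335, 0.942, -0.0]
contact_force: [-2.2, -1.2, 10.7]
gripper_width: 0.337
grasp_force: 60.8
```

```bash
python3 - <<'E'
from h import *
show()
E
```

```text
14.7 p [ 0.6043 -0.1198  0.0914] yaw 2.4578 q6 -1.203 F [-2.2 -1.2 10.7] T [-0.14  0.23  0.06] w 0.337 g 60.8
```

Call:
{"name": "apply_moves", "arguments": {"targets": [{"translation": [0,0.001,0],"twist": 0.7,"hand": 0},{"translation": [0,0.001,0],"twist": 0.7,"hand": 0},{"translation": [0,0.001,0],"twist": 0.7,"hand": 0},{"translation": [0,0.001,0],"twist": 0.7,"hand": 0},{"translation": [0,0.001,0],"twist": 0.7,"hand": 0},{"translation": [0,0.001,0],"twist": 0.7,"hand": 0},{"translation": [0,0.001,0],"twist": 0.7,"hand": 0},{"translation": [0,0.001,0],"twist": 0.7,"hand": 0}]}}

```text
time: 15.5
tool_pos: [0.6048, -0.1194, 0.0912]
tool_rot: [0.002, 0.583, 0.813, 0.0]
contact_force: [0.5, -0.1, 8.7]
gripper_width: 0.339
grasp_force: 60.7
```

```bash
python3 - <<'E'
from h import *
show()
E
```

```text
15.5 p [ 0.6048 -0.1194  0.0912] yaw 1.8974 q6 -0.641 F [ 0.5 -0.1  8.7] T [-0.16  0.2   0.13] w 0.339 g 60.7
```

It turns freely, and at the same angle it now sits 2.4 mm lower than before, so it is properly engaged. I'll carry on forward.

Call:
{"name": "apply_moves", "arguments": {"targets": [{"translation": [0,0.0015,0],"twist": 1,"hand": 0},{"translation": [0,0.0015,0],"twist": 1,"hand": 0},{"translation": [0,0.0015,0],"twist": 1,"hand": 0},{"translation": [0,0.0015,0],"twist": 1,"hand": 0},{"translation": [0,0.0015,0],"twist": 1,"hand": 0},{"translation": [0,0.0015,0],"twist": 1,"hand": 0},{"translation": [0,0.0015,0],"twist": 1,"hand": 0},{"translation": [0,0.0015,0],"twist": 1,"hand": 0}]}}

```text
time: 16.3
tool_pos: [0.6059, -0.1194, 0.0909]
tool_rot: [0.002, 0.854, 0.521, 0.001]
contact_force: [-0.2, -1.3, 8.6]
gripper_width: 0.335
grasp_force: 60.5
```

```bash
python3 - <<'E'
from h import *
show()
E
```

```text
16.3 p [ 0.6059 -0.1194  0.0909] yaw 1.0961 q6 0.16 F [-0.2 -1.3  8.6] T [-0.15  0.23  0.1 ] w 0.335 g 60.5
```

Call:
{"name": "apply_moves", "arguments": {"targets": [{"translation": [0,0.0015,0],"twist": 1,"hand": 0},{"translation": [0,0.0015,0],"twist": 1,"hand": 0},{"translation": [0,0.0015,0],"twist": 1,"hand": 0},{"translation": [0,0.0015,0],"twist": 1,"hand": 0},{"translation": [0,0.0015,0],"twist": 1,"hand": 0},{"translation": [0,0.0015,0],"twist": 1,"hand": 0},{"translation": [0,0.0015,0],"twist": 1,"hand": 0},{"translation": [0,0.0015,0],"twist": 1,"hand": 0}]}}

```text
time: 17.1
tool_pos: [0.6066, -0.1203, 0.0906]
tool_rot: [0.001, 0.989, 0.147, 0.002]
contact_force: [0.0, -0.3, 7.5]
gripper_width: 0.34
grasp_force: 60.4
```

```bash
python3 - <<'E'
from h import *
show()
E
```

```text
17.1 p [ 0.6066 -0.1203  0.0906] yaw 0.2959 q6 0.96 F [ 0.  -0.3  7.5] T [-0.15 -0.01  0.1 ] w 0.34 g 60.4
```

Call:
{"name": "apply_moves", "arguments": {"targets": [{"translation": [0,0.0015,0.001],"twist": 1,"hand": 0},{"translation": [0,0.0015,0],"twist": 1,"hand": 0},{"translation": [0,0.0015,0],"twist": 1,"hand": 0},{"translation": [0,0.0015,0],"twist": 1,"hand": 0},{"translation": [0,0.0015,0],"twist": 1,"hand": 0},{"translation": [0,0.0015,0],"twist": 1,"hand": 0},{"translation": [0,0.0015,0],"twist": 1,"hand": 0},{"translation": [0,0.0015,0],"twist": 1,"hand": 0}]}}

```text
time: 17.9
tool_pos: [0.6064, -0.1213, 0.0903]
tool_rot: [0.001, 0.968, -0.249, 0.002]
contact_force: [0.5, -1.2, 6.3]
gripper_width: 0.336
grasp_force: 60.3
```

Call:
{"name": "apply_moves", "arguments": {"targets": [{"translation": [0,0.0015,0.001],"twist": 1,"hand": 0},{"translation": [0,0.0015,0],"twist": 1,"hand": 0},{"translation": [0,0.0015,0],"twist": 1,"hand": 0},{"translation": [0,0.0015,0],"twist": 1,"hand": 0},{"translation": [0,0.0015,0],"twist": 1,"hand": 0},{"translation": [0,0.0015,0],"twist": 1,"hand": 0},{"translation": [0,0,0],"twist": 0,"hand": 0}]}}

```text
time: 18.6
tool_pos: [0.6059, -0.1219, 0.09]
tool_rot: [-0.0, 0.852, -0.523, 0.002]
contact_force: [2.1, -0.7, 5.1]
gripper_width: 0.338
grasp_force: 60.3
```

```bash
python3 - <<'E'
from h import *
show()
E
```

```text
18.6 p [ 0.6059 -0.1219  0.09  ] yaw -1.1018 q6 2.354 F [ 2.1 -0.7  5.1] T [-0.15 -0.02 -0.07] w 0.338 g 60.3
```

Regrip now: open partway, centre the TCP on the bolt axis (tool x -1.4 mm), and turn the hand back by π.

Call:
{"name": "apply_moves", "arguments": {"targets": [{"translation": [0,0,0],"twist": 0,"hand": 0.55},{"translation": [0,0,0],"twist": 0,"hand": 0.55},{"translation": [0,0,0],"twist": 0,"hand": 0.55},{"translation": [-0.014,0,0],"twist": 0,"hand": 0.55}]}}

```text
time: 19.0
tool_pos: [0.6033, -0.1197, 0.0875]
tool_rot: [0.0, 0.852, -0.523, -0.001]
contact_force: [0.1, -0.6, 0.9]
gripper_width: 0.553
grasp_force: 0.0
```

```bash
python3 - <<'E'
from h import *
show()
E
```

```text
19.0 p [ 0.6033 -0.1197  0.0875] yaw -1.1003 q6 2.354 F [ 0.1 -0.6  0.9] T [0.02 0.01 0.04] w 0.553 g 0.0
```

Call:
{"name": "apply_moves", "arguments": {"targets": [{"translation": [0.017,-0.012,-0.01],"twist": -1,"hand": 0.55},{"translation": [0,0,0],"twist": -1,"hand": 0.55},{"translation": [0,0,0],"twist": -1,"hand": 0.55},{"translation": [0,0,0],"twist": -1,"hand": 0.55},{"translation": [0,0,0],"twist": -1,"hand": 0.55},{"translation": [0,0,0],"twist": -1,"hand": 0.55},{"translation": [0,0,0],"twist": -1,"hand": 0.55},{"translation": [0,0,0],"twist": -1,"hand": 0.55}]}}

```text
time: 19.8
tool_pos: [0.6053, -0.1206, 0.0888]
tool_rot: [-0.0, 0.989, -0.147, -0.0]
contact_force: [-0.3, 0.3, 0.4]
gripper_width: 0.549
grasp_force: 0.0
```

Call:
{"name": "apply_moves", "arguments": {"targets": [{"translation": [0,0,0],"twist": -1,"hand": 0.55},{"translation": [0,0,0],"twist": -1,"hand": 0.55},{"translation": [0,0,0],"twist": -1,"hand": 0.55},{"translation": [0,0,0],"twist": -1,"hand": 0.55},{"translation": [0,0,0],"twist": -1,"hand": 0.55},{"translation": [0,0,0],"twist": -1,"hand": 0.55},{"translation": [0,0,0],"twist": -1,"hand": 0.55},{"translation": [0,0,0],"twist": -1,"hand": 0.55}]}}

```text
time: 20.6
tool_pos: [0.6053, -0.1206, 0.0888]
tool_rot: [-0.0, 0.968, 0.249, -0.0]
contact_force: [-0.9, 0.2, -0.3]
gripper_width: 0.55
grasp_force: 0.0
```

Call:
{"name": "apply_moves", "arguments": {"targets": [{"translation": [0,0,0],"twist": -1,"hand": 0.55},{"translation": [0,0,0],"twist": -1,"hand": 0.55},{"translation": [0,0,0],"twist": -1,"hand": 0.55},{"translation": [0,0,0],"twist": -1,"hand": 0.55},{"translation": [0,0,0],"twist": -1,"hand": 0.55},{"translation": [0,0,0],"twist": -1,"hand": 0.55},{"translation": [0,0,0],"twist": -1,"hand": 0.55},{"translation": [0,0,0],"twist": -1,"hand": 0.55}]}}

```text
time: 21.4
tool_pos: [0.6053, -0.1206, 0.0888]
tool_rot: [-0.0, 0.795, 0.607, -0.0]
contact_force: [0.1, 0.5, -0.4]
gripper_width: 0.55
grasp_force: 0.0
```

Call:
{"name": "apply_moves", "arguments": {"targets": [{"translation": [0,0,0],"twist": -1,"hand": 0.55},{"translation": [0,0,0],"twist": -1,"hand": 0.55},{"translation": [0,0,0],"twist": -1,"hand": 0.55},{"translation": [0,0,0],"twist": -1,"hand": 0.55},{"translation": [0,0,0],"twist": -1,"hand": 0.55},{"translation": [0,0,0],"twist": -1,"hand": 0.55},{"translation": [0,0,0],"twist": -1,"hand": 0.55},{"translation": [0,0,0],"twist": -0.41,"hand": 0.55}]}}

```text
time: 22.2
tool_pos: [0.6053, -0.1206, 0.0888]
tool_rot: [-0.0, 0.522, 0.853, -0.0]
contact_force: [0.8, 0.1, -0.4]
gripper_width: 0.549
grasp_force: 0.0
```

Call:
{"name": "apply_moves", "arguments": {"targets": [{"translation": [0,0,0],"twist": 0,"hand": 0.55},{"translation": [0,0,0],"twist": 0,"hand": 0.55}]}}

```text
time: 22.4
tool_pos: [0.6054, -0.1207, 0.089]
tool_rot: [-0.0, 0.523, 0.852, -0.0]
contact_force: [0.9, -1.1, -0.1]
gripper_width: 0.549
grasp_force: 0.0
```

```bash
python3 - <<'E'
from h import *
s=show()
im=grab_frame("wrist")[:,:,::-1].copy()
C=get_calibration("wrist"); cv2.imwrite("pics/r4.png",rectify(im,C,[0.605,-0.122],0.0905))
E
```

```text
22.4 p [ 0.6054 -0.1207  0.089 ] yaw 2.04 q6 -0.786 F [ 0.9 -1.1 -0.1] T [0.05 0.   0.01] w 0.549 g 0.0
```

View pics/r4.png

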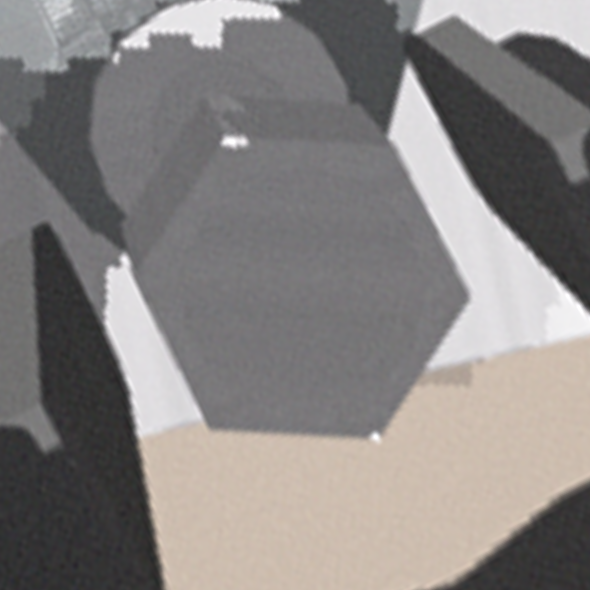

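The head centre, px (300,284), is (0.6055, -0.1209). Its left and right flats face the fingers, so the alignment is good. I'll close and continue.

Call:
{"name": "apply_moves", "arguments": {"targets": [{"translation": [0,0,0],"twist": 0,"hand": 0.3},{"translation": [0,0,0],"twist": 0,"hand": 0},{"translation": [0,0,0],"twist": 0,"hand": 0},{"translation": [0,0,0],"twist": 0,"hand": 0},{"translation": [0,0,0],"twist": 0,"hand": 0}]}}

```text
time: 22.95
tool_pos: [0.6054, -0.1208, 0.0894]
tool_rot: [-0.0, 0.523, 0.852, -0.0]
contact_force: [-3.3, -0.4, 2.8]
gripper_width: 0.337
grasp_force: 59.6
```

```bash
python3 - <<'E'
from h import *
show()
E
```

```text
22.95 p [ 0.6054 -0.1208  0.0894] yaw 2.0408 q6 -0.787 F [-3.3 -0.4  2.8] T [ 0.02  0.53 -0.04] w 0.337 g 59.6
```

Call:
{"name": "apply_moves", "arguments": {"targets": [{"translation": [0,0,0.006],"twist": 0.6,"hand": 0},{"translation": [0,0,0.0005],"twist": 1,"hand": 0},{"translation": [0,0,0.0005],"twist": 1,"hand": 0},{"translation": [0,0,0.0005],"twist": 1,"hand": 0},{"translation": [0,0,0.0005],"twist": 1,"hand": 0},{"translation": [0,0,0.0005],"twist": 1,"hand": 0},{"translation": [0,0,0.0005],"twist": 1,"hand": 0},{"translation": [0,0,0.0005],"twist": 1,"hand": 0}]}}

```text
time: 23.75
tool_pos: [0.6053, -0.1209, 0.0891]
tool_rot: [-0.0, 0.803, 0.596, -0.0]
contact_force: [-4.9, 0.4, 6.6]
gripper_width: 0.334
grasp_force: 60.0
```

```bash
python3 - <<'E'
from h import *
show()
E
```

```text
23.75 p [ 0.6053 -0.1209  0.0891] yaw 1.2771 q6 -0.023 F [-4.9  0.4  6.6] T [0.07 0.81 0.08] w 0.334 g 60.0
```

Turning freely and drawing down. Continuing forward, 2.19 rad to go.

Call:
{"name": "apply_moves", "arguments": {"targets": [{"translation": [0,0.003,0.0005],"twist": 1,"hand": 0},{"translation": [0,0.003,0.0005],"twist": 1,"hand": 0},{"translation": [0,0,0.0005],"twist": 1,"hand": 0},{"translation": [0,0,0.0005],"twist": 1,"hand": 0},{"translation": [0,0,0.0005],"twist": 1,"hand": 0},{"translation": [0,0,0.0005],"twist": 1,"hand": 0},{"translation": [0,0,0.0005],"twist": 1,"hand": 0},{"translation": [0,0,0.0005],"twist": 1,"hand": 0}]}}

```text
time: 24.55
tool_pos: [0.6052, -0.1208, 0.0887]
tool_rot: [-0.001, 0.972, 0.236, -0.001]
contact_force: [-7.9, 2.2, 9.1]
gripper_width: 0.333
grasp_force: 60.3
```

```bash
python3 - <<'E'
from h import *
show()
E
```

```text
24.55 p [ 0.6052 -0.1208  0.0887] yaw 0.4772 q6 0.776 F [-7.9  2.2  9.1] T [0.23 1.25 0.11] w 0.333 g 60.3
```

Call:
{"name": "apply_moves", "arguments": {"targets": [{"translation": [-0.005,-0.004,0],"twist": 1,"hand": 0},{"translation": [-0.005,-0.004,0],"twist": 1,"hand": 0},{"translation": [0,0,0],"twist": 1,"hand": 0},{"translation": [0,0,0],"twist": 1,"hand": 0},{"translation": [0,0,0],"twist": 1,"hand": 0},{"translation": [0,0,0],"twist": 1,"hand": 0},{"translation": [0,0,0],"twist": 1,"hand": 0}]}}

```text
time: 25.25
tool_pos: [0.6052, -0.1207, 0.0885]
tool_rot: [-0.0, 0.994, -0.111, 0.0]
contact_force: [-3.0, 0.4, 4.3]
gripper_width: 0.338
grasp_force: 59.7
```

```bash
python3 - <<'E'
from h import *
show()
E
```

```text
25.25 p [ 0.6052 -0.1207  0.0885] yaw -0.2231 q6 1.476 F [-3.   0.4  4.3] T [0.16 0.42 0.11] w 0.338 g 59.7
```

Call:
{"name": "apply_moves", "arguments": {"targets": [{"translation": [-0.004,0,0.002],"twist": 1,"hand": 0},{"translation": [0,0,0],"twist": 1,"hand": 0},{"translation": [0,0,0],"twist": 1,"hand": 0},{"translation": [0,0,0],"twist": 1,"hand": 0},{"translation": [0,0,0],"twist": 1,"hand": 0},{"translation": [0,0,0],"twist": 1,"hand": 0},{"translation": [0,0,0],"twist": 0.9,"hand": 0},{"translation": [0,0,0],"twist": 0,"hand": 0}]}}

```text
time: 26.05
tool_pos: [0.6052, -0.1206, 0.0882]
tool_rot: [-0.0, 0.898, -0.439, 0.001]
contact_force: [0.3, 0.8, 1.7]
gripper_width: 0.339
grasp_force: 59.5
```

Call:
{"name": "apply_moves", "arguments": {"targets": [{"translation": [0,0,0],"twist": 0,"hand": 0},{"translation": [0,0,0],"twist": 0,"hand": 0},{"translation": [0,0,0],"twist": 0,"hand": 0}]}}

```text
time: 26.35
tool_pos: [0.6052, -0.1206, 0.0882]
tool_rot: [-0.0, 0.899, -0.439, 0.001]
contact_force: [1.2, 1.9, 2.9]
gripper_width: 0.337
grasp_force: 59.6
```

```bash
python3 - <<'E'
from h import *
show()
E
```

```text
26.35 p [ 0.6052 -0.1206  0.0882] yaw -0.9084 q6 2.162 F [1.2 1.9 2.9] T [ 0.27 -0.16  0.01] w 0.337 g 59.6
```

```bash
python3 -c "from plant import *; print(job_done())"
```

```text
the job is handed in; nothing more can be done
None
```

The bolt has caught: the thread dropped about 3.2 rad back, then I turned it forward roughly one full turn (6.3–6.5 rad, one regrip on the way). It drew down about 2.5 mm per turn, and I handed the job in at 26 s with the head still gripped.

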